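# Sort the left and right planter feet and bolt the tray carrier

## Robot

A 6-joint arm with a two-finger parallel gripper is mounted at the origin on the work surface. World frame = base frame: x ahead of the robot, y to its left, z up, the work surface at z = 0. Lengths are in m, angles in rad, forces in N, time in s.
With the tool pointing down it reaches from about 0.3 to 0.825 m from the base axis. Payload 5.4 kg.
Tool frame: the origin (TCP) lies at the very end of the fingers, on their centre line; the grasp point (between the pads) lies 19 mm behind it; z points along the fingers, x is the direction in which the jaws open and shut, and the axes are right-handed (so a half turn about z gives the same grasp; the last joint's range is limited). The gripper opens to 92 mm and grips with 3 to 60 N. Pads are 20 mm wide; open, the fingers measure 128 mm over their backs; the gripper's body (75 mm by 189 mm) begins 69 mm behind the grasp point.
Start: joints at [-1.329, 0.158, 1.597, -0, 1.386, -0.21], TCP at [0.251, -0.517, 0.215] pointing down, gripper open.
Joint ranges: [-2.91, 2.91], [-0.94, 2.29], [0.18, 2.7], [-1.29, 4.43], [0.17, 2.64], [-3, 3]. Speed limits (rad/s): [2.57, 2.57, 3.14, 3.14, 3.14, 3.14].

## Interface

Orientations are given as a rotation vector (axis times angle).
In Python, from workcell import bot gives the robot as it stands. Calls block until the motion is done:
- bot.goto(position, orientation): joint-space move of the TCP to a pose.
- bot.line_to(position, rot=None, max_speed=0.15): straight line of the TCP; rot=None keeps the orientation; max_speed is the mean speed in m/s.
- bot.set_joints(angles): joint-space move.
- bot.set_gripper(opening, newtons=None): opening from 0.0 (shut) to 1.0 (fully open); newtons is the grip in N (None keeps the last); returns when the fingers have stopped.
- bot.hold(seconds).
- bot.inverse_kinematics(position, orientation): joint angles nearest the present ones, or None.
- bot.read_camera(name): name is "scene" or "top" or "wrist"; returns a dict with "pixels" (480x640x3 uint8, blue, green, red), "fx", "fy", "cx", "cy" (pixels), "R" (3x3) and "t" (3): a world point X has camera coordinates R X + t. Camera axes: x right, y down, z forward; pixel columns grow to the right and rows downward; lengths in m; the calibration is good to about 2 mm. A picture is of the moment at which its call begins. There is no depth.
A pose or a line that the arm cannot do raises bot.MotionError and nothing moves.
- bot.job_done(): hands the job in, once; it reports no verdict.
Readings, each from a call of its own:
- bot.current_clock(): time.
- bot.current_joints(): joint angles.
- bot.current_joint_vel(): joint speeds.
- bot.current_effort(): joint torques, N m.
- bot.current_ee_pos(): TCP position.
- bot.current_tool_rot(): TCP orientation.
- bot.current_contact_force(): force on the tool from outside, world axes, zero at the start.
- bot.current_ft_torque(): the same for the moment, N m.
- bot.current_opening(): opening from 0.0 (shut) to 1.0 (fully open).
Only numpy, scipy, OpenCV 4.12 (cv2) and the standard library are available. Lean on these libraries where they do the work, as an engineer would, in place of code of your own. Each camera call takes 0.05 s, during which the arm holds its last target.

## Task

Sort the two handed L-shaped planter feet: put each one in the carrier tray whose clay pattern matches its hand, set down gently (bisque chips if dropped) so that it lies flat on the tray floor with its buttons up. Then push the bolt along the front of the carrier fully home into its keeper, so that the trays are locked in. Leave the symmetric middle foot and everything else on the bench where it is.

Things in the scene. Friction and masses are not known exactly. Their poses are not given: they have to be found in the camera images.
- left_foot_c (a point): Left foot: loose L-shaped pinkish clay piece, 0.14 kg (varies), 32 mm tall, lying flat, two small buttons on top. Point: middle of the long arm (90 x 20 mm), half-way up (16 mm). x along the long arm to the elbow, z up; the short arm fills x = 25 to 45 mm, out to y = +45 mm: with the long arm pointing away from you, elbow far, it points left. Outline 90 x 55 mm.
- right_foot_c (a point): Right foot: loose L-shaped pinkish clay piece, 0.14 kg (varies), 32 mm tall, lying flat, two small buttons on top. Point: middle of the long arm (90 x 20 mm), half-way up (16 mm). x along the long arm to the elbow, z up; the short arm fills x = 25 to 45 mm, out to y = -45 mm: with the long arm pointing away from you, elbow far, it points right. Outline 90 x 55 mm.
- left_tray_in (a point): Left tray, fixed: grey pocket 110 (x) x 135 mm (y) inside, walls 14 mm above its floor. Point: centre of the floor, 16 mm above the bench, z up. On a ledge at its far side (91 mm along +x) a fixed clay pattern 9 mm thick, top 13 mm above this floor, has the outline of the left foot seen from above, long arm along y: it tells which tray this is (they may be swapped).
- right_tray_in (a point): Right tray, fixed: grey pocket 110 (x) x 135 mm (y) inside, walls 14 mm above its floor. Point: centre of the floor, 16 mm above the bench, z up. On a ledge at its far side (91 mm along +x) a fixed clay pattern 9 mm thick, top 13 mm above this floor, has the outline of the right foot seen from above, long arm along y: it tells which tray this is (they may be swapped).
- bolt (a joint): Travel of the steel bolt along the front (robot's side) of the wooden carrier, in m: 0 drawn back, 0.050 at its stop, fully home. Slides along the carrier's +y (roughly the robot's left). Starts at 0 to 0.012, moves against about 2 N of friction, stays where left. Tip at the keeper's mouth at 0.028, through it at 0.048.
- bolt_knob (a point): Grip point of the bolt's knob, an upright steel pin 12 mm across with a 14 mm head. On the pin's axis, 64 mm above the bench; the head's top is at 78 mm, the bolt's guides near it reach 41 mm. Moves with the bolt; y is the closing direction, z up.
- bolt_tip (a point): Leading end of the bolt, a horizontal rod 12 mm in diameter whose axis lies 28 mm above the bench; y points in the closing direction.
- keeper_mouth (a point): Centre of the near face of the keeper, a dark steel bridge 20 mm deep on the front edge of the carrier, into which the bolt's tip slides; its y axis points into it, in the closing direction. 28 mm above the bench.
- middle_foot_c (a point): A bystander, to be left alone: the symmetric middle foot, a loose T-shaped piece of the same clay and height (32 mm), a bar 90 x 20 mm (along x) with a 20 mm wide stub at its middle out to y = +45 mm. This point is the middle of the bar, half-way up.
- bowl: A bystander: small pale bisque bowl, 90 mm across, 45 mm tall, loose. Origin at the centre of its underside.
- brush: A bystander: loose brush with a wooden handle lying on the bench at the near right.
- rib: A bystander: flat oblong wooden shaping rib, 150 x 50 x 6 mm, loose, at the robot's right. Origin at the centre of its underside.
Things that resemble listed ones, but are neither listed nor needed, are in the scene too. What is shaped like the part that bears right_foot_c but turquoise is not meant.

How it is judged:
On the way, in this order (a step that is already met when the one before it is completed fails the run):
1. both feet lie released and flat in the trays that match their hand (x of left_foot_c in the frame of left_tray_in between -0.05 and 0.05 m and y of left_foot_c in the frame of left_tray_in between -0.062 and 0.062 m and z of left_foot_c in the frame of left_tray_in between 0.011 and 0.021 m and angle between each of left_foot_c, right_foot_c's own z axis and vertical below 0.1 rad and contact force between the fingers and left_foot below 0.1 N and linear speed of each of left_foot, right_foot below 0.03 m/s and x of right_foot_c in the frame of right_tray_in between -0.05 and 0.05 m and y of right_foot_c in the frame of right_tray_in between -0.062 and 0.062 m and z of right_foot_c in the frame of right_tray_in between 0.011 and 0.021 m and contact force between the fingers and right_foot below 0.1 N), for 0.2 s.
2. the bolt is pushed home into its keeper (value of joint bolt above 0.045 m), for 0.2 s.
At the end, for the whole second after the job is handed in: The left foot lies in the left tray and the right foot in the right tray, each released, at rest, buttons up, level within 0.1 rad and on the pocket floor (height within 5 mm), inside the pocket's walls; and the bolt is at least 45 mm along its 50 mm travel, its tip through the keeper (all of step 1 and value of joint bolt above 0.045 m); the robot touches nothing.
It fails at once if a bystander (middle foot, bowl, brush or rib) is moved more than 30 mm (distance of any of middle_foot_c, bowl, brush, rib from where it was at the start of the episode above 0.03 m).
It fails at once if the left foot is dropped (falls free, more than about 25 mm) (contact force between anything else and left_foot below 0.05 N and linear speed of left_foot above 0.7 m/s).
It fails at once if the right foot is dropped (falls free, more than about 25 mm) (contact force between anything else and right_foot below 0.05 N and linear speed of right_foot above 0.7 m/s).
It also fails if it takes over 64 s, if anything falls off the work surface, if the arm or the gripper's body presses on something with over 40 N, if the wrist force passes 120 N, or if a joint passes its speed limit or range.

## Working session

There is one attempt and no reset: what is moved stays moved. The work goes in short steps, each a Python script; the robot and the scene stay as the last script left them, time stands still between calls to the robot, and variables do not carry over. Pictures are saved under pics/ and viewed, and the job is handed in when it is done.

```bash
ls; mkdir -p pics
python3 - <<'E'
from workcell import bot
import cv2,numpy as np,pickle
print(bot.current_clock())
for n in ["scene","top"]:
    c=bot.read_camera(n); cv2.imwrite(f"pics/{n}0.png",c["pixels"]); pickle.dump(c,open(f"{n}0.pkl","wb"))
    print(n,c["fx"],c["cx"],c["cy"],np.round(-c["R"].T@c["t"],3),np.round(c["R"],3).tolist())
print(bot.current_clock(),bot.current_tool_rot(),bot.current_ee_pos())
E
```

```text
pics
0.0
scene 478.2551569847975 321.8264764507109 237.46222942718202 [1.273 0.255 0.664] [[-0.397, 0.918, 0.013], [0.533, 0.242, -0.811], [-0.748, -0.315, -0.585]]
top 555.2866162253428 314.06383560089665 230.16267288525003 [ 0.434 -0.052  1.222] [[0.017, -1.0, 0.019], [-0.996, -0.018, -0.082], [0.083, -0.018, -0.996]]
0.1 [-2.66158152e+00  1.66689154e+00  1.87468977e-03] [ 0.25085035 -0.51679312  0.21373238]
```

View pics/top0.png

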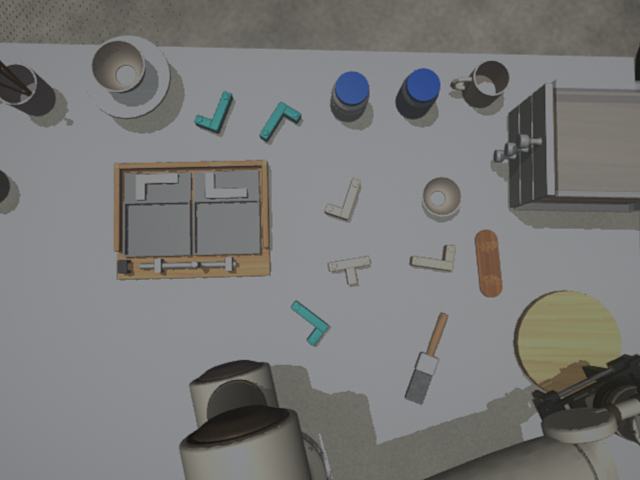

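View pics/scene0.png

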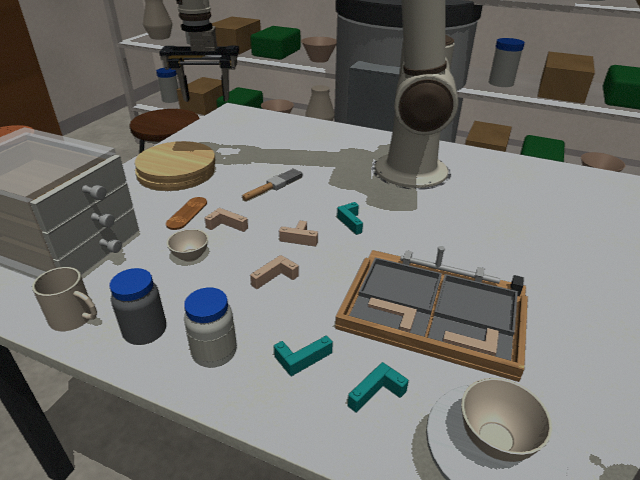

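Top view: two clay L's, at about (345,200) and (435,258), and a clay T at (350,267). Three turquoise L's are decoys, at (215,112), (280,120) and (310,322). The patterns are at (155,185) and (225,188), and the bolt knob is near (195,265). I'll take close crops and measure next.

```bash
cat > h.py <<'E'
import cv2,numpy as np,pickle
def load(n): return pickle.load(open(n,"rb"))
def ray(c,uv,z):
    uv=np.atleast_2d(np.asarray(uv,float)); C=-c["R"].T@c["t"]
    d=np.c_[(uv[:,0]-c["cx"])/c["fx"],(uv[:,1]-c["cy"])/c["fy"],np.ones(len(uv))]@c["R"]
    return C+d*((z-C[2])/d[:,2])[:,None]
def proj(c,X):
    q=np.atleast_2d(X)@c["R"].T+c["t"]; return np.c_[q[:,0]/q[:,2]*c["fx"]+c["cx"],q[:,1]/q[:,2]*c["fy"]+c["cy"]]
E
python3 - <<'E'
from h import *
c=load("top0.pkl"); im=c["pixels"]
a=cv2.resize(im[155:285,105:275],None,fx=4,fy=4,interpolation=cv2.INTER_CUBIC)
b=cv2.resize(im[165:290,320:470],None,fx=5,fy=5,interpolation=cv2.INTER_CUBIC)
cv2.imwrite("pics/a.png",a[:600,:800]); cv2.imwrite("pics/b.png",b[:600,:800])
for p in [(355,185),(345,213),(420,262),(150,181),(360,263),(90,400),(440,200),(300,230)]: print(p,im[p[1],p[0]])
E
```

```text
(355, 185) [142 144 142]
(345, 213) [141 142 141]
(420, 262) [132 144 142]
(150, 181) [143 142 140]
(360, 263) [139 144 142]
(90, 400) [142 139 137]
(440, 200) [146 143 141]
(300, 230) [144 142 140]
```

View pics/a.png

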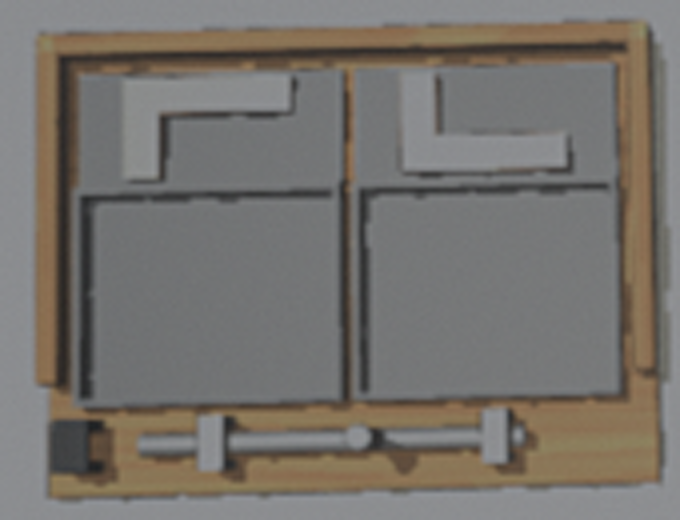

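View pics/b.png

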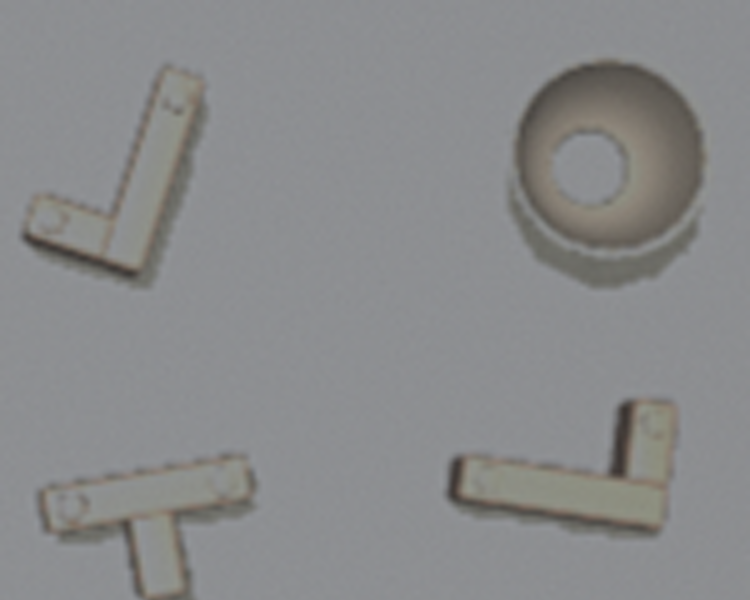

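Run:
```python
from h import *
c=load("top0.pkl"); im=c["pixels"].astype(int)
d=im[...,1]-im[...,0]  # clay: G>B
g=cv2.GaussianBlur(np.clip((im[...,2]-im[...,0])*10+128,0,255).astype(np.uint8),(0,0),0.8)
s=np.hstack([cv2.resize(g[165:290,320:470],None,fx=5,fy=5,interpolation=0)])
cv2.imwrite("pics/m.png",s[:600])
m=((im[...,2]-im[...,0])>3).astype(np.uint8); m=cv2.morphologyEx(cv2.medianBlur(m*255,3),cv2.MORPH_CLOSE,np.ones((3,3)))
for n,(x0,y0,x1,y1) in dict(right=(322,175,365,224),left=(405,240,462,275)).items():
    r=np.zeros_like(m); r[y0:y1,x0:x1]=m[y0:y1,x0:x1]
    cs,_=cv2.findContours(r,cv2.RETR_EXTERNAL,cv2.CHAIN_APPROX_NONE); k=max(cs,key=cv2.contourArea)
    ap=cv2.approxPolyDP(k,3,True)[:,0]
    print(n,cv2.contourArea(k),ap.tolist()); print(np.round(ray(c,ap,.032),4)[:,:2].tolist())
```

```text
right 625.5 [[359, 180], [351, 180], [342, 207], [326, 205], [329, 216], [350, 220]]
[[0.6439, -0.1687], [0.6435, -0.1513], [0.5842, -0.1325], [0.5879, -0.0979], [0.5641, -0.1047], [0.5563, -0.1501]]
left 622.5 [[455, 246], [445, 245], [441, 259], [412, 256], [410, 264], [451, 271]]
[[0.5042, -0.3774], [0.506, -0.3557], [0.4757, -0.347], [0.4811, -0.2844], [0.4638, -0.2802], [0.4503, -0.3685]]
```

View pics/m.png

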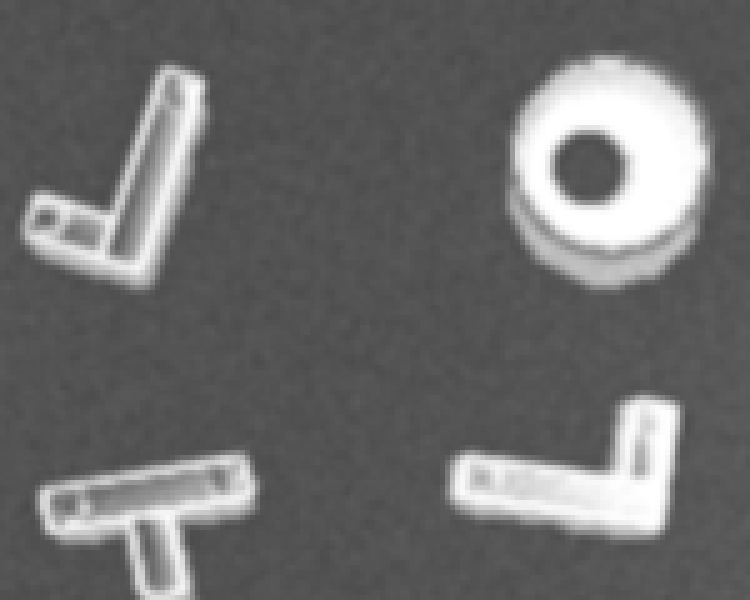

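```bash
cat > meas.py <<'E'
from h import *
c=load("top0.pkl"); s=load("scene0.pkl")
B=lambda p:(np.array(p,float)+.5)/5-.5+[320,165]
A=lambda p:(np.array(p,float)+.5)/4-.5+[105,155]
def foot(tail,elb):
    t,e=ray(c,[B(tail),B(elb)],.032)[:,:2]; return (t+e)/2,np.arctan2(*(e-t)[::-1]),np.linalg.norm(e-t)
R=foot((183.5,73.5),(122.5,260.5)); L=foot((462,476),(665,505))
TL=ray(c,A([(80,190),(345,187),(345,402),(80,407)]),.03)[:,:2]; TR=ray(c,A([(358,187),(617,185),(622,400),(360,405)]),.03)[:,:2]
def out(f,sg):
    p,a,_=f; x=np.array([np.cos(a),np.sin(a)]); y=np.array([-x[1],x[0]])*sg
    return np.array([np.r_[p+x*u+y*v,.032] for u,v in [(-.045,-.01),(.045,-.01),(.045,.045),(.025,.045),(.025,.01),(-.045,.01)]])
knob=ray(c,[A((360,437))],.078)[0]
if __name__=="__main__":
    print("R",R,"L",L)
    for t in (TL,TR): print(t.mean(0),np.round(np.linalg.norm(t-np.roll(t,-1,0),axis=1),4))
    tf=TR.mean(0)-TL.mean(0); print("dist",np.linalg.norm(tf),"yaw from trays",np.arctan2(tf[0],-tf[1]))
    f=ray(c,[A((660,482)),A((50,497))],.0)[:,:2]; f=f[1]-f[0];print("front edge yaw (y axis)",np.arctan2(-f[0],f[1]),np.linalg.norm(f))
    print("knob",knob, "tip",ray(c,[A((138,446))],.028),"keeper",ray(c,[A((102,450))],.04))
    # pattern long arm centres
    print("pats",ray(c,[A((208,95)),A((487,152))],.029)[:,:2])
    im=s["pixels"].copy()
    for o in (out(R,-1),out(L,1)): cv2.polylines(im,[np.round(proj(s,o)*4).astype(int)],True,(0,0,255),1,0,2)
    for t in (TL,TR): cv2.polylines(im,[np.round(proj(s,np.c_[t,[.03]*4])*4).astype(int)],True,(255,0,0),1,0,2)
    cv2.circle(im,tuple(np.round(proj(s,knob)[0]).astype(int)),2,(0,255,0),-1)
    cv2.imwrite("pics/ov.png",cv2.resize(im[190:380,190:540],None,fx=2.2,fy=2.2,interpolation=cv2.INTER_CUBIC))
E
python3 meas.py
```

```text
R (array([ 0.60425835, -0.15005037]), np.float64(2.84053360632389), np.float64(0.08594586324546821)) L (array([ 0.46744444, -0.32823845]), np.float64(-1.6949490018353863), np.float64(0.08825290474678116))
[0.53015997 0.26184303] [0.1418 0.1157 0.1406 0.1165]
[0.5341045  0.11408269] [0.1392 0.1161 0.1397 0.1174]
dist 0.14781297846218364 yaw from trays 0.02668914411253507
front edge yaw (y axis) 0.04142907493453458 0.3316527111947173
knob [0.45529561 0.17126573 0.078     ] tip [[0.44938991 0.29876898 0.028     ]] keeper [[0.44680758 0.31403591 0.04      ]]
pats [[0.63912427 0.26895867]
 [0.61103691 0.11779939]]
```

View pics/ov.png

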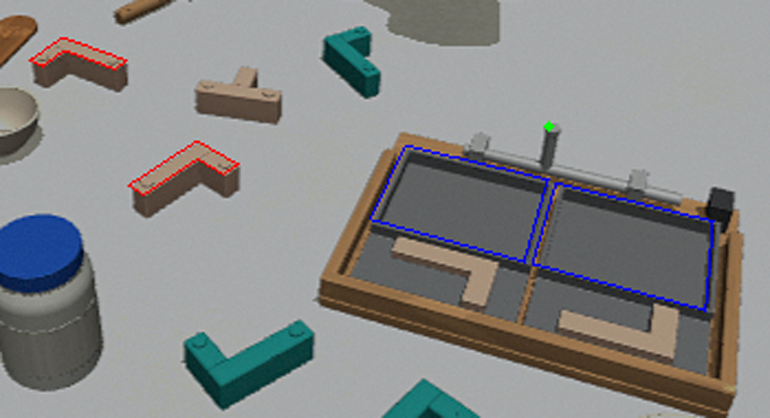

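Overlay agrees with the scene view to about 2 mm. The red outlines sit on the tops of the two clay L's, the blue ones on the pocket rims and the green dot on the knob head. Measured lengths are 86 to 88 mm (should be 90). The upper foot at (350,198) is the right one, and the lower foot at (432,263) is the left one. The image-left tray (y=0.262) is left and the other (y=0.114) is right. I'll grasp the right foot first.

```bash
cat > act.py <<'E'
from meas import *
from workcell import bot
from scipy.spatial.transform import Rotation as Ro
def rot(th):
    c_,s_=np.cos(th),np.sin(th); return Ro.from_matrix(np.array([[c_,s_,0],[s_,-c_,0],[0,0,-1]])).as_rotvec()
YAW=.034
def pick(f,th,g=.006):
    p,a,_=f; q=p+g*np.array([np.cos(a),np.sin(a)]); r=rot(th)
    bot.set_gripper(.65,20)
    bot.goto([*q,.12],r); bot.line_to([*q,.006],max_speed=.12)
    bot.set_gripper(0.,20); print("op mm",92*bot.current_opening(),bot.current_ee_pos())
    bot.line_to([*q,.16],max_speed=.15); print("lift",92*bot.current_opening(),bot.current_clock())
def place(T,a,th,g=.006):
    R2=np.array([[np.cos(YAW),-np.sin(YAW)],[np.sin(YAW),np.cos(YAW)]])
    q=T.mean(0)+R2@[-.008,0]+g*np.array([np.cos(a),np.sin(a)])
    # keep whole foot roughly centred along y
    bot.goto([*q,.13],rot(th)); return q
E
python3 - <<'E'
from act import *
print("IK", [bot.inverse_kinematics([*R[0],z],rot(R[1]-np.pi/2)) for z in (.12,.006)])
pick(R,R[1]-np.pi/2)
for n in("wrist","scene"): cv2.imwrite(f"pics/{n}1.png",bot.read_camera(n)["pixels"])
E
python3 -c "
import cv2;import numpy as np
a=[cv2.resize(cv2.imread(f'pics/{n}1.png'),(400,300)) for n in('wrist','scene')];cv2.imwrite('pics/c1.png',np.hstack(a))"
```

```text
IK [array([-4.37185335e-01,  3.62575194e-01,  1.54494863e+00, -4.44089210e-16,
        1.23406883e+00, -1.70692261e+00]), array([-4.37185335e-01,  5.12282747e-01,  1.59448394e+00, -4.44089210e-16,
        1.03482597e+00, -1.70692261e+00])]
op mm 19.90968592645329 [ 0.59861418 -0.14810442  0.00607526]
lift 19.83203974941636 5.55
```

View pics/c1.png

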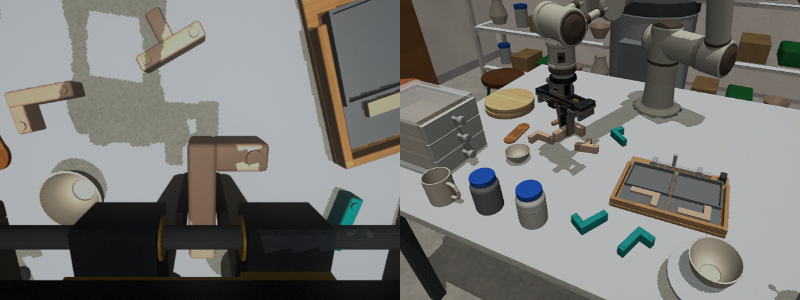

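The right foot is held between the pads, level (wrist view, foot at (215,190)), with the opening at 19.9 mm. Next I'll place it in the right tray.

```bash
cat > pl.py <<'E'
import sys
from act import *
which=sys.argv[1]
T,a,th=(TR,np.pi/2+YAW,YAW) if which=="R" else (TL,-np.pi/2+YAW,YAW)
q=place(T,a,th)
f0=bot.current_contact_force()
bot.line_to([*q,.035],max_speed=.12)
z=.026
while z>=.0205:
    bot.line_to([*q,z],max_speed=.03)
    f=bot.current_contact_force()-f0
    print(round(z,4),np.round(f,2))
    if f[2]>1.0: break
    z-=.001
bot.set_gripper(.42); bot.hold(.2)
print(92*bot.current_opening())
bot.line_to([*q,.15],max_speed=.15); print(bot.current_clock())
for n in("wrist","top"):
    c1=bot.read_camera(n); pickle.dump(c1,open(f"{n}{which}.pkl","wb")); cv2.imwrite(f"pics/{n}{which}.png",c1["pixels"])
a_=[cv2.resize(cv2.imread(f'pics/{n}{which}.png'),(400,300)) for n in('wrist','top')];cv2.imwrite(f'pics/c{which}.png',np.hstack(a_))
E
python3 pl.py R
```

```text
0.026 [ 1.5   0.98 -0.57]
0.025 [0.28 0.2  0.46]
0.024 [ 1.15  1.09 -0.05]
0.023 [0.96 0.04 0.37]
0.022 [1.1  0.27 0.13]
0.021 [-3.02 -0.38  7.91]
38.57629154293544
11.45
```

View pics/cR.png

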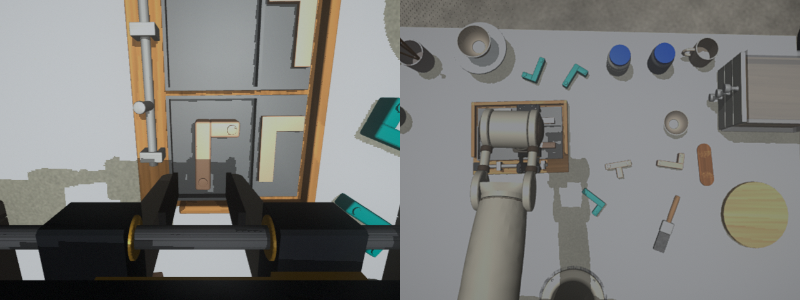

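The right foot lies flat in the right tray and its shape matches the pattern beside it (wrist view, foot at (205,155), pattern at (280,150)). It touched down at 7.9 N before release. Now the left foot.

Run:
```python
from act import *
pick(L,L[1]+np.pi/2)
cv2.imwrite("pics/wrist2.png",cv2.resize(bot.read_camera("wrist")["pixels"],(400,300)))
```

```text
op mm 19.486393402959724 [ 0.46673464 -0.33421811  0.00605617]
lift 19.927730888565033 16.675
```

View pics/wrist2.png

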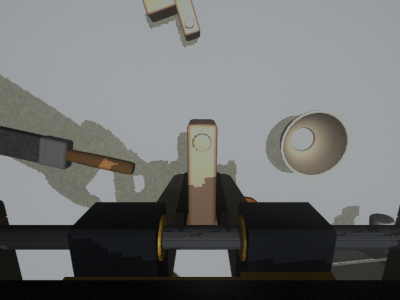

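The left foot is held (tail button at (202,142), opening 19.9 mm). I'll place it in the left tray.

```bash
python3 pl.py L
```

```text
0.026 [-0.47  0.61  1.01]
38.66888811069304
21.8833
```

View pics/cL.png

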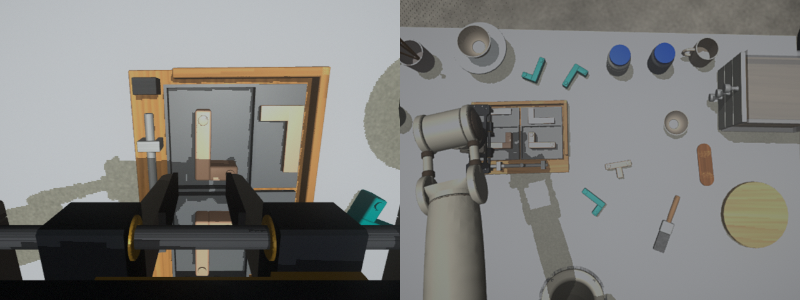

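My 1 N contact threshold was inside the force noise, so the left foot was released about 5 mm high. That is well under the drop limit. In the wrist view it lies in the left tray at (203,145) with its buttons up. I'll check it properly while doing the bolt, and use a firmer force threshold there.

Run:
```python
from act import *
yc=np.array([-np.sin(YAW),np.cos(YAW)]); k=knob[:2]
P=lambda s,z:[*(k+yc*s),z]
r=rot(YAW)
bot.set_gripper(0.,20)
bot.goto(P(-.035,.14),r); 
w=bot.read_camera("scene"); pickle.dump(w,open("scene2.pkl","wb")); cv2.imwrite("pics/scene2.png",cv2.resize(w["pixels"][200:400,300:560],None,fx=3,fy=3,interpolation=2))
f0=bot.current_contact_force()
bot.line_to(P(-.035,.05),max_speed=.12); print("down",np.round(bot.current_contact_force()-f0,1))
```

```text
down [0.6 0.1 1.5]
```

View pics/scene2.png

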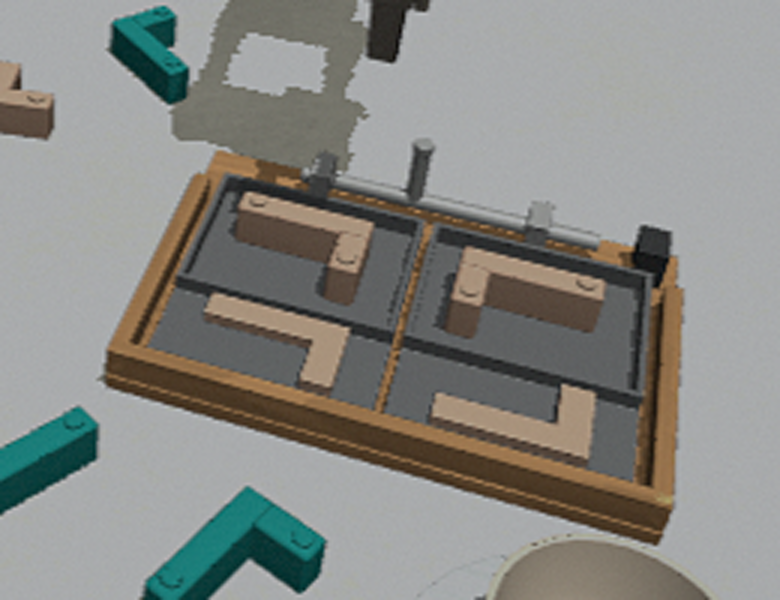

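Scene view: both feet lie flat in the pockets. The right foot at (310,230) repeats its pattern at (290,325), and the left foot at (525,280) is its pattern (530,420) turned 180°. Now I'll push the bolt.

Run:
```python
from act import *
yc=np.array([-np.sin(YAW),np.cos(YAW)]); k=knob[:2]
P=lambda s,z:[*(k+yc*s),z]
f0=bot.current_contact_force(); s=-.035
while s<.045:
    s+=.005 if s<.012 else .002
    bot.line_to(P(s,.05),max_speed=.05 if s<.012 else .03)
    f=bot.current_contact_force()-f0; act=yc@(bot.current_ee_pos()[:2]-k)
    print(round(s,3),round(act,4),np.round(f,1).tolist())
    if -(f[:2]@yc)>15: break
bot.hold(.3)
print(bot.current_clock())
bot.line_to(P(s-.02,.05),max_speed=.08); bot.line_to(P(s-.02,.16),max_speed=.15)
bot.goto([.35,-.25,.3],rot(0))
print(bot.current_clock(),bot.current_contact_force())
for n in("scene","top"):
    w=bot.read_camera(n); pickle.dump(w,open(n+"3.pkl","wb"))
    x=w["pixels"][200:400,300:560] if n=="scene" else w["pixels"][150:290,105:285]
    cv2.imwrite(f"pics/{n}3.png",cv2.resize(x,None,fx=3 if n=="scene" else 4,fy=3 if n=="scene" else 4,interpolation=2))
    cv2.imwrite(f"pics/{n}3f.png",w["pixels"])
```

```text
-0.03 -0.0297 [0.0, -0.3, -0.2]
-0.025 -0.0247 [-0.4, -0.5, -0.3]
-0.02 -0.0198 [-0.0, 0.2, -0.8]
-0.015 -0.0147 [-0.8, 0.1, -1.0]
-0.01 -0.0097 [-0.1, 1.0, -0.4]
-0.005 -0.0047 [-0.6, 0.5, -1.2]
0.0 0.0004 [1.0, -0.7, -1.5]
0.005 0.0054 [-0.1, -0.7, -1.2]
0.01 0.0104 [0.3, -0.5, -0.8]
0.015 0.0153 [-0.3, 0.1, -1.0]
0.017 0.0171 [-0.4, -1.0, -0.7]
0.019 0.0191 [-0.3, -1.6, -0.4]
0.021 0.0212 [-0.3, -1.4, -0.0]
0.023 0.0232 [0.3, -0.7, -0.1]
0.025 0.0252 [-0.7, -2.0, 0.1]
0.027 0.0272 [-0.9, -1.0, 0.3]
0.029 0.0292 [-0.8, -0.9, -0.3]
0.031 0.0312 [-0.9, -1.5, -0.2]
0.033 0.0315 [-0.5, -7.8, 1.4]
0.035 0.0317 [-1.6, -15.5, 2.8]
29.5917
32.5917 [-0.47207526  0.52640638 -0.17067222]
```

View pics/scene3.png

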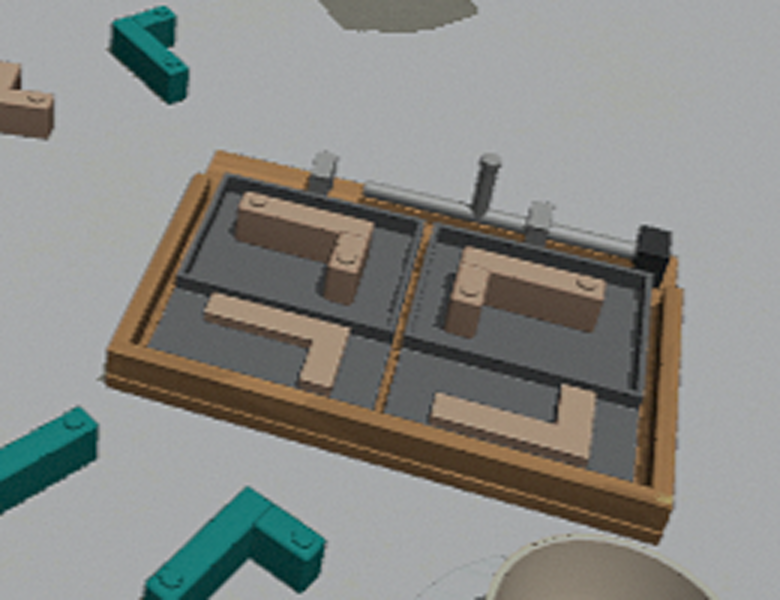

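View pics/top3.png

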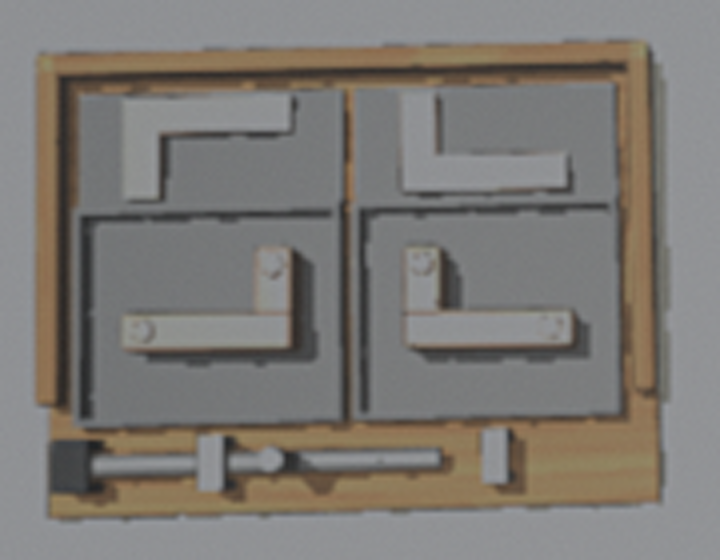

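View pics/top3f.png

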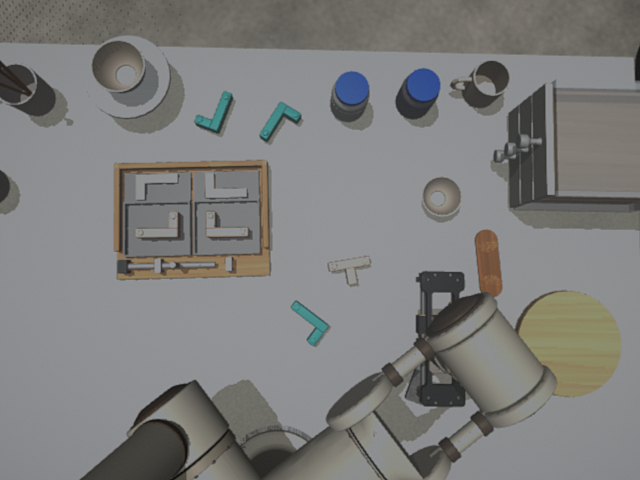

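Final views: the knob moved from crop (360,437) to (271,460), about 46 mm. The rod is inside the keeper at (75,465), and the push ended on a hard stop at 15.5 N. Both feet are flat in the matching trays, and the T, bowl and rib are at their starting pixels. Handing in.

Run:
```python
from workcell import bot
bot.job_done(); print(bot.current_clock())
```

```text
the job is handed in; nothing more can be done
the job is handed in; nothing more can be done
```

I put both feet in their matching trays, pushed the bolt home and handed the job in at about 33 s of the 64 s allowed. The hand-in gave no verdict.

- **Feet:** the right foot is in the right tray and the left foot in the left tray. The last top and scene views show both released, flat on the pocket floor, buttons up and inside the walls. Each outline matches its tray's clay pattern, with the left one turned 180°.
- **Bolt:** the knob moved about 46 mm by camera and about 48 mm by finger position. It ended on a hard stop at about 15 N, with the tip inside the keeper. The 2 mm difference is within measuring error. Since travel ends at 50 mm, the stop suggests it is fully home.
- **Bystanders:** the middle foot, bowl and rib were at their starting pixels in the last top view. The brush was hidden under the parked gripper, so I could not check it again; nothing was done near it.
- **What went less well:**
  - **Left foot:** it was released about 5 mm above the floor, because my 1 N contact threshold was within the force noise. That is well below the 25 mm drop limit, and it landed flat.
  - **Right foot:** it was set down with about 8 N of contact.

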